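# Slide the drainer board out over the sink edge

## Task

Washed tumblers and a mug stand upside down on the thin ribbed drainer board beside the sink. With the fingertips, push the board along the counter, flat and never lifted, until its whole front edge hangs over the sink by about 4 cm, square to the sink's edge, so that the drips run into the bowl. Do not touch the tumblers or the mug, which stay standing on the board, leave the other things on the counter where they are, and take the hand away.

Things in the scene. Friction and masses are not known exactly. Their poses are not given: they have to be found in the camera images.
- counter: Fixed island, stone top at z = 0, placed anew by some cm and degrees each time, with a steel sink let in from below. Origin: on the surface, middle of the straight sink edge next to the drainer board (right-hand edge seen from the robot). x runs along that edge away from the robot, y square across it into the sink, z up. Sink opening: x -205 to 205, y 0 to 360 mm, 200 mm deep; solid stone at y < 0.
- board: Loose white ribbed drainer board, 280 (its x) by 200 (y) by 10 mm, square sides, flat on the stone short of the sink, up to 17 degrees askew to it. Origin: middle of the underside. y points to its open front edge (y = 100 mm), facing the sink; push on the rear edge (y = -100). Slides, loaded, at about 3 to 7 N. Load stands in a row along x; the rear 65 mm of its top are free, as is the stone for 80 mm behind it.
- tumbler_a: Clear glass tumbler, upside down on the board, 68 mm wide at the rim (below), 54 mm at the top, 88 mm tall, 0.15 kg, loose. Origin: middle of the rim it stands on; z up.
- tumbler_b: The other tumbler, the same size, also upside down on the board.
- mug: Dark grey mug, upside down on the board, 82 mm wide, 96 mm tall, 0.26 kg, loose, its handle standing 32 mm out at its own +y side, roughly towards the board's front. Origin: middle of the rim it stands on.
- soap: Pump bottle of washing-up soap, 64 mm wide, 177 mm tall, loose, standing between the sink and the counter's far edge, beside the tap (fixed, 240 mm tall, at x 275, y 200 mm in the counter's frame). Leave it alone. Origin: middle of its foot.
- brush: Wooden dish brush with a round head, 220 mm long, 32 mm high, lying loose between the cutlery box and the dish rack, left of the sink. Leave it alone. Origin: on the stone below a point 85 mm from the middle of its head.
- cutlery_box: Closed dark wooden cutlery box, 82 x 262 x 36 mm, loose, lying along the left edge of the sink. Leave it alone. Origin: middle of its underside.
- jar: Small glass storage jar with a steel lid, 58 mm wide, 95 mm tall, loose, standing off the board's far end. Leave it alone. Origin: middle of its foot.
Not all that is in view belongs to the job. Leave any brown look-alike of the mug alone.

How it is judged:
By the outcome, as a careful person would: the job done as asked, in the order asked, and still so for the second after the job is handed in, with the robot touching nothing.
It also fails if it takes over 45 s, if anything falls off the work surface, if the arm or the gripper's body presses on something with over 40 N, if the wrist force passes 120 N, or if a joint passes its speed limit or range.

## Robot

A 6-joint arm with a two-finger parallel gripper is mounted at the origin on the work surface. World frame = base frame: x ahead of the robot, y to its left, z up, the work surface at z = 0. Lengths are in m, angles in rad, forces in N, time in s.
With the tool pointing down it reaches from about 0.375 to 0.9 m from the base axis. Payload 3.1 kg.
Tool frame: the origin (TCP) lies on the front face of the gripper's body, between the roots of the fingers; the fingertips stand 70 mm ahead of it and the grasp point (between the pads) lies 51 mm ahead of it; z points along the fingers, y is the line along which they close (so a half turn about z gives the same grasp; the last joint's range is limited). The gripper opens to 87 mm and grips with 3 to 60 N. Pads are 19 mm wide; open, the fingers measure 117 mm over their backs; the gripper's body (75 mm by 190 mm) begins 51 mm behind the grasp point.
Start: joints at [-1.337, 0.527, 1.433, -0, 1.181, -0.178], TCP at [0.251, -0.572, 0.292] pointing down, gripper open.
Joint ranges: [-3.08, 3.08], [-0.75, 2.2], [0.22, 2.44], [-1.43, 4.57], [0, 2.65], [-2.85, 2.85]. Speed limits (rad/s): [2.79, 2.79, 3.14, 3.14, 3.14, 3.14].

## Interface

Orientations are given as a unit quaternion [x, y, z, w].
In Python, from rig import robot, cams, ticket gives the robot as it stands. The module is installed in compiled form; this text tells all that it offers.
- The arm moves only by the shell command python3 -m crank 'ROWS' [FORCE]. ROWS is JSON, a list of rows, each a list of 7 numbers: the shift along the tool's x, y, z in cm, then the turn, a rotation vector about the tool's x, y, z in rad, then the closure, from 0 (fully open) to 1 (shut). A call has 1 to 5 rows; each row shifts and turns the commanded pose from where the row before left it, along the tool's axes as they then stand; what a row does not reach is not made up. A row lasts 1/8 s, in which the tool goes at most 62.5 mm and 10.7 degrees, less where a joint would pass 70% of its speed; a pose out of reach is approached as far as the arm can. A call is refused whole if a number of a shift passes 6.25 or a number of a turn 0.188, either way. A call with a gripper value outside its range is refused whole. The fingers move at their own pace and stop on an object; FORCE is the grip in N (left out, the last holds). Time passes only in rows, so rows that do not move let the fingers close. It gives the time, the measured TCP pose, the force, the opening and the grip force at its end, in the units of the state.
- robot.get_obs(): the state, without advancing time (a new reading comes with each control period).
- cams.camera(name): name is "scene" or "side" or "wrist"; returns the picture (420x560x3 uint8, red, green, blue); there is no depth.
- cams.camera_info(name): a dict with "intrinsics" (3x3 intrinsics, pixels), "pose" (4x4, takes a point from camera to world coordinates). Camera axes: x right, y down, z forward; pixel columns grow to the right and rows downward; lengths in m; the calibration is good to about 2 mm. A picture is of the moment at which its call begins: read the wrist's pose just before it. camera_info takes no time and is no camera call; for the wrist camera it gives the pose at the moment of the call.
- ticket.hand_in(): hands the job in; it is judged then, once.
The state is a dict: "time": time; "q": joint angles; "joint_velocities": joint speeds; "joint_torque": joint torques, N m; "position": TCP position; "tool_rot": TCP orientation; "ft_force": force on the tool from outside, world axes, zero at the start; "moment": the same for the moment, N m; "grip_width": finger opening in m; "grip_force": force on a finger pad.
Only numpy, scipy, OpenCV 4.12 (cv2) and the standard library are available. Lean on these libraries where they do the work, as an engineer would, in place of code of your own. Each camera call takes 0.05 s, during which the arm holds its last target. There are 200 camera calls.

## Working session

There is one attempt and no reset: what is moved stays moved. The work goes in short steps, Python scripts to look and compute and a shell command to move; the robot and the scene stay as the last step left them, time stands still between calls to the robot, and variables do not carry over. Pictures are saved under pics/ and viewed, at most 10 in all, crops included, and the job is handed in when it is done.

```bash
mkdir -p pics; python3 - <<'E'
from rig import robot,cams
import cv2
o=robot.get_obs();print(o['time'],o['position'],o['tool_rot'],o['grip_width'])
for n in('scene','side'):
    cv2.imwrite(f'pics/{n}0.png',cams.camera(n)[:,:,::-1]); i=cams.camera_info(n);print(n,i['intrinsics'].tolist() if hasattr(i['intrinsics'],'tolist') else i['intrinsics'],i['pose'])
E
```

```text
0.0 [ 0.25060834 -0.57190411  0.29127241] [ 9.78770967e-01  2.04954151e-01 -4.03794576e-05 -1.09009381e-03] 0.08705763290558079
scene [[437.5502394059738, 0.0, 272.532782777619], [0.0, 437.5502394059738, 201.5679164328741], [0.0, 0.0, 1.0]] [[ 0.235057    0.64653447 -0.72576952  1.47535123]
 [ 0.97197945 -0.15478825  0.17690828 -0.09345356]
 [ 0.00203671 -0.74701659 -0.66480228  0.87188873]
 [ 0.          0.          0.          1.        ]]
side [[509.32929837713965, 0.0, 276.93670141294706], [0.0, 509.32929837713965, 216.9317962658305], [0.0, 0.0, 1.0]] [[-0.68304363 -0.36555834  0.63231203 -0.20124366]
 [-0.73031055  0.3535646  -0.58449857  0.82220765]
 [-0.00989483 -0.86102217 -0.50847116  0.63395475]
 [ 0.          0.          0.          1.        ]]
```

View pics/scene0.png

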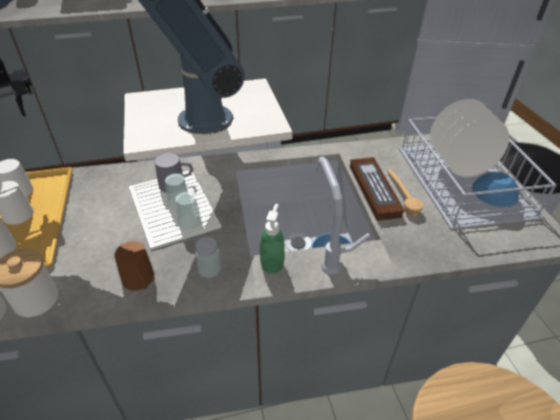

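View pics/side0.png

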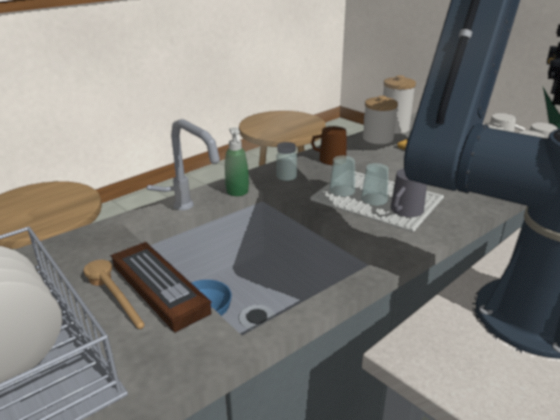

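The scene picture shows the dark grey mug at (168,172), the tumblers at (175,190) and (187,208), the white board spanning about (130–217, 170–243), the sink's right edge from (237,170) to (248,245), and the jar at (207,258). The only mug look-alike is the brown one at (135,265). The target is the white ribbed board under the grey mug. I'll check it in a close crop.

```bash
python3 - <<'E'
import cv2
a=cv2.imread('pics/scene0.png')[140:260,110:270];cv2.imwrite('pics/c1.png',cv2.resize(a,None,fx=5,fy=5,interpolation=cv2.INTER_CUBIC))
E
```

```text
(no output)
```

View pics/c1.png

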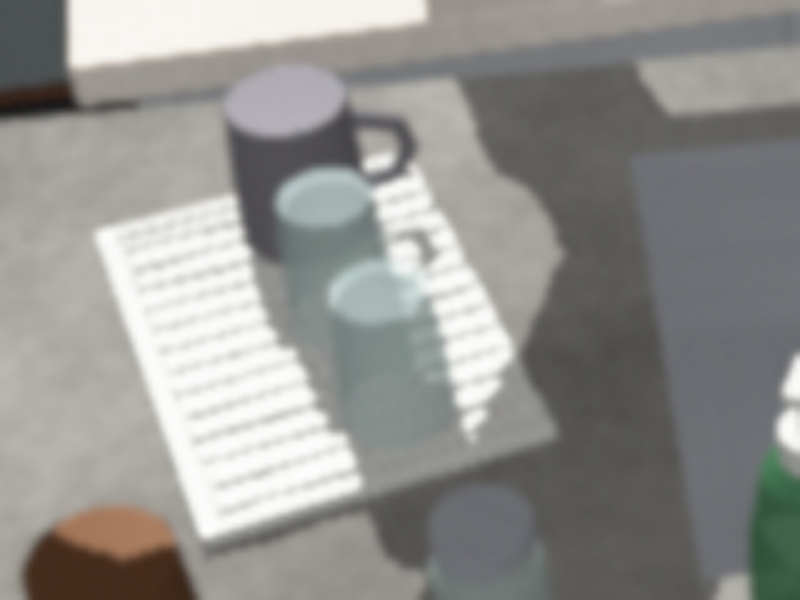

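The crop confirms the white ribbed board with the grey mug and two tumblers. Its top corners (crop px) are about (98,233), (205,538), (557,433) and (415,160), and the sink edge runs (634,157)–(700,560).

```bash
cat > h.py <<'E'
import numpy as np
from rig import robot,cams
def ray(n,uv,z,info=None):
    i=info or cams.camera_info(n);K=np.array(i['intrinsics']);T=np.array(i['pose'])
    d=T[:3,:3]@np.linalg.solve(K,[uv[0],uv[1],1]);return (T[:3,3]+d*(z-T[2,3])/d[2])[:2]
def proj(n,p,info=None):
    i=info or cams.camera_info(n);K=np.array(i['intrinsics']);T=np.array(i['pose'])
    c=K@(T[:3,:3].T@(np.array(p)-T[:3,3]));return c[:2]/c[2]
E
python3 - <<'E'
from h import *
f=lambda u,v:(110+(u-2)/5,140+(v-2)/5)
C=[ray('scene',f(*p),.01) for p in [(97,233),(203,535),(557,433),(415,158)]]
S=[ray('scene',f(*p),0) for p in [(634,157),(700,560)]]
C=np.array(C);print(C.round(4));print('sides',np.linalg.norm(np.roll(C,-1,0)-C,axis=1))
c=C.mean(0);x=(C[1]-C[0])+(C[2]-C[3]);b=np.arctan2(x[1],x[0]);print('board',c,np.degrees(b))
S=np.array(S);s=S[1]-S[0];a=np.arctan2(s[1],s[0]);O=S[0]+.205*s/np.linalg.norm(s)
print('sink',S,O,np.degrees(a))
n=np.array([-np.sin(a),np.cos(a)]);print('front corners to edge',[(p-O)@n for p in C[2:]])
R=lambda t:np.array([[np.cos(t),-np.sin(t)],[np.sin(t),np.cos(t)]])
print('c in counter',R(a).T@(c-O))
for n_,m,h in (('mug',(286,100),.096),('ta',(325,198),.088),('tb',(377,292),.088)):
    p=ray('scene',f(*m),h);print(n_,p,'board fr',R(b).T@(p-c))
for n_,m,h in (('jar',(482,518),.095),):
    p=ray('scene',f(*m),h);print(n_,p,R(b).T@(p-c))
print('brown',ray('scene',(133,252),.096))
# side check
print('side: ',[ray('side',p,.01).round(3) for p in [(316,202),(412,224)]], 'sinkside',[ray('side',p,0).round(3) for p in[(263,202),(366,263)]])
o=robot.get_obs();print('C predicted in side',[proj('side',[*p,.01]).round(0) for p in C])
E
```

```text
[[ 0.3622 -0.2775]
 [ 0.6336 -0.2221]
 [ 0.6013 -0.028 ]
 [ 0.3321 -0.0793]]
sides [0.27695761 0.19676552 0.27411316 0.2005016 ]
board [ 0.48228301 -0.15170852] 11.166742938728703
sink [[0.35081601 0.05943889]
 [0.70358908 0.0323524 ]] [0.55521439 0.04374485] -4.390648021803198
front corners to edge [np.float64(-0.0679795288529834), np.float64(-0.13974612118051402)]
c in counter [-0.05775416 -0.20046313]
mug [ 0.37148644 -0.1498127 ] board fr [-0.10833178  0.02331734]
ta [ 0.46099566 -0.13436611] board fr [-0.01752572  0.02113669]
tb [ 0.54999914 -0.1128105 ] board fr [0.07396729 0.02504735]
jar [ 0.7366575  -0.07827464] [0.26378017 0.0227802 ]
brown [ 0.72562765 -0.24923201]
side:  [array([ 0.56 , -0.017]), array([ 0.331, -0.1  ])] sinkside [array([0.667, 0.068]), array([0.316, 0.089])]
C predicted in side [array([441., 195.]), array([346., 169.]), array([307., 195.]), array([406., 227.])]
```

```bash
python3 -m crank '[[4,-2.6,0,0,0,0,0],[4,-2.6,0,0,0,0,0],[4,-2.6,0,0,0,0,0],[4,-2.6,0,0,0,0,0],[4,-2.6,0,0,0,0,0]]'; python3 -m crank '[[4,-2.8,0,0,0,0,0],[4,-2.8,0,0,0,0,0],[3.2,-2.7,0,0,0,0,0],[0,0,0,0,0,-0.17,0],[0,0,0,0,0,-0.17,0]]';python3 -m crank '[[0,0,0,0,0,-0.17,0],[0,0,0,0,0,-0.17,0],[0,0,0,0,0,-0.17,0],[0,0,0,0,0,-0.17,0],[0,0,0,0,0,-0.17,0]]';python3 -m crank '[[0,0,-3,0,0,-0.17,0],[0,0,-3,0,0,0,0],[0,0,0,0,0,0,0]]'
python3 - <<'E'
from h import *
import cv2
i=cams.camera_info('wrist');cv2.imwrite('pics/w1.png',cams.camera('wrist')[:,:,::-1])
import pickle;pickle.dump(i,open('w1.pkl','wb'));print(i)
E
```

```text
time: 0.72
position: [0.3824, -0.3716, 0.2919]
tool_rot: [0.979, 0.205, -0.0, -0.0]
ft_force: [0.8, 0.4, 0.5]
grip_width: 0.0871
grip_force: 0.0
time: 1.35
position: [0.4513, -0.2511, 0.292]
tool_rot: [0.929, 0.371, -0.0, -0.0]
ft_force: [0.2, 0.8, 0.2]
grip_width: 0.087
grip_force: 0.0
time: 1.98
position: [0.4509, -0.252, 0.2919]
tool_rot: [0.694, 0.72, -0.0, -0.0]
ft_force: [-0.4, 0.1, -0.4]
grip_width: 0.0873
grip_force: 0.0
time: 2.35
position: [0.4519, -0.2529, 0.3541]
tool_rot: [0.632, 0.775, -0.0, 0.002]
ft_force: [0.3, -0.2, 0.1]
grip_width: 0.0871
grip_force: 0.0
{'intrinsics': array([[370.74230425,   0.        , 278.64875766],
       [  0.        , 370.74230425, 212.22732491],
       [  0.        ,   0.        ,   1.        ]]), 'pose': array([[ 0.97982035,  0.19043036,  0.06073183,  0.43607543],
       [ 0.19983373, -0.93982905, -0.27710617, -0.1772885 ],
       [ 0.00430811,  0.28365053, -0.95891804,  0.44598449],
       [ 0.        ,  0.        ,  0.        ,  1.        ]])}
```

View pics/w1.png

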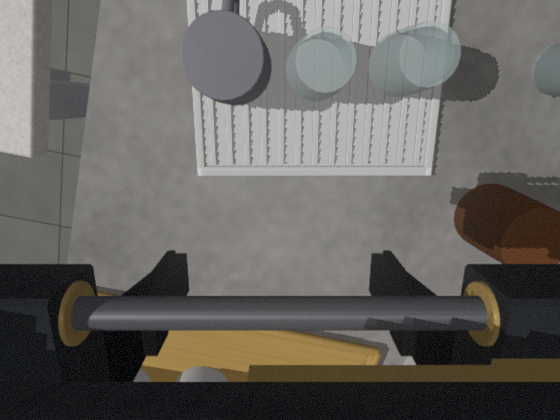

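The wrist view shows the board's rear edge from (198,174) to (433,174), with the grey mug at (224,55), the tumblers at (325,62) and (420,60), the brown mug at (500,225), and a yellow tray behind the hand. I'll move forward to see the sink edge.

```bash
python3 -m crank '[[5,0,-2,0,0,0,0],[5,0,-2,0,0,0,0],[5,2,-1,0,0,0,0],[4,2,0,0,0,0,0],[0,0,0,0,0,0,0]]'
python3 - <<'E'
from h import *
import cv2,pickle
i=cams.camera_info('wrist');cv2.imwrite('pics/w2.png',cams.camera('wrist')[:,:,::-1])
pickle.dump(i,open('w2.pkl','wb'))
w=pickle.load(open('w1.pkl','rb'))
for p in [(198,176),(433,176)]:print(ray('wrist',p,.01,w),ray('wrist',p,.0,w))
for p,h in [((224,55),.106),((325,62),.098),((430,56),.098)]:print(ray('wrist',p,h,w))
E
```

```text
time: 3.02
position: [0.4515, -0.0553, 0.4009]
tool_rot: [0.63, 0.776, -0.0, -0.002]
ft_force: [0.5, -0.2, 0.2]
grip_width: 0.0871
grip_force: 0.0
[ 0.36057522 -0.27827084] [ 0.35884351 -0.28058704]
[ 0.63531153 -0.22247586] [ 0.63988133 -0.2235123 ]
[ 0.38429708 -0.14832028]
[ 0.4704642  -0.13556122]
[ 0.55904842 -0.1124842 ]
```

View pics/w2.png

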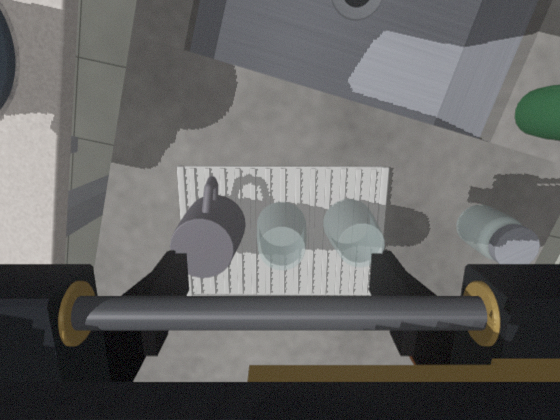

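Seen from above, the sink's right-hand edge runs from the corner at (186,50) to the far corner at about (488,140). The board's front edge runs from (178,167) to (388,167), and the soap is at (545,112).

```bash
python3 - <<'E'
from h import *
import pickle
w=pickle.load(open('w2.pkl','rb'))
S=np.array([ray('wrist',p,0,w) for p in[(186,50),(488,140)]]);s=S[1]-S[0];a=np.arctan2(s[1],s[0]);print(S,np.linalg.norm(s),np.degrees(a))
O=S.mean(0);F=np.array([ray('wrist',p,.01,w) for p in[(178,167),(388,167)]]);d=F[1]-F[0];b=np.arctan2(d[1],d[0]);print(F,np.linalg.norm(d),np.degrees(b))
R=np.array([[np.cos(a),-np.sin(a)],[np.sin(a),np.cos(a)]]);print('O',O,'front in counter',(F-O)@R)
r=np.array([[.3600,-.279],[.636,-.2228]]);c=(F.sum(0)+r.sum(0))/4;print('c',c,(c-O)@R,'rear ang',np.degrees(np.arctan2(*(r[1]-r[0])[::-1])),'rear in counter',(r-O)@R)
E
```

```text
[[0.31058822 0.05988083]
 [0.71292961 0.03258639]] 0.40326614041585795 -3.8809423339056717
[[ 0.3222192  -0.08383251]
 [ 0.59162023 -0.02748145]] 0.2752314557973927 11.814316978294132
O [0.51175891 0.04623361] front in counter [[-0.18030174 -0.14259656]
 [ 0.08466747 -0.06814073]]
c [ 0.47745986 -0.15327849] [-0.02071674 -0.20137607] rear ang 11.509401726338124 rear in counter [[-0.12939798 -0.33475937]
 [ 0.14216531 -0.26000761]]
```

The board sits at about (0.479, -0.153) with yaw 11.5°. The sink edge has yaw about -4° and origin about (0.512, 0.045). I'll go behind the rear edge at board x = -40 mm and descend.

```bash
python3 -m crank '[[-5,-0.7,0,0,0,0,0],[-5,-0.7,0,0,0,0,0],[-5,-0.7,0,0,0,0,0],[-5,-0.7,0,0,0,0,0],[-3.1,-0.6,-0,0,0,0,0]]'; python3 -m crank '[[0,0,6,0,0,0,0],[0,0,6,0,0,0,0],[0,0,6,0,0,0,0],[0,0,6,0,0,0,0],[0,0,5,0,0,0,0]]'; python3 -m crank '[[0,0,1.5,0,0,0,0],[0,0,1.3,0,0,0,0],[0,0,0,0,0,0,0]]'
python3 - <<'E'
from h import *
import cv2
o=robot.get_obs();print(o['position'],o['tool_rot'],o['ft_force'])
cv2.imwrite('pics/w3.png',cams.camera('wrist')[:,:,::-1])
E
```

```text
time: 3.7
position: [0.464, -0.2951, 0.4007]
tool_rot: [0.634, 0.774, -0.0, -0.001]
ft_force: [0.4, 0.6, 0.1]
grip_width: 0.0868
grip_force: 0.0
time: 4.32
position: [0.4633, -0.292, 0.109]
tool_rot: [0.633, 0.774, -0.0, -0.001]
ft_force: [0.0, -0.3, 0.5]
grip_width: 0.0871
grip_force: 0.0
time: 4.7
position: [0.4653, -0.2918, 0.0846]
tool_rot: [0.632, 0.775, -0.0, 0.0]
ft_force: [-0.5, -0.4, 0.2]
grip_width: 0.0865
grip_force: 0.0
[ 0.46533129 -0.29180146  0.08464306] [ 6.32364981e-01  7.74670479e-01 -7.51799388e-05  4.17340226e-04] [-0.48120634 -0.37086125  0.18649769]
```

View pics/w3.png

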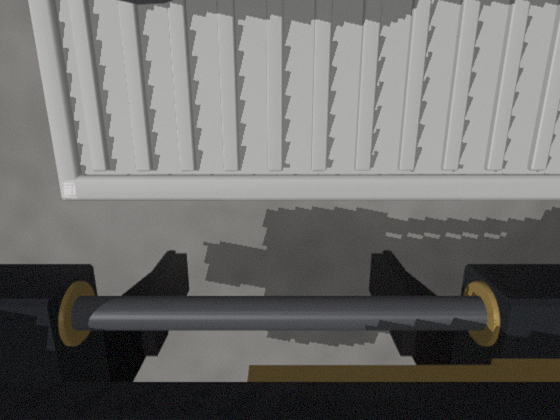

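Both fingers lie behind the rear edge and parallel to it. The rear near corner is at (65,190). I'll lower 1 cm and approach until contact.

```bash
python3 -m crank '[[0,0,0.5,0,0,0,0],[0,0,0.5,0,0,0,0],[0,0,0,0,0,0,0]]'; python3 -m crank '[[0.6,0,0,0,0,0,0],[0.6,0,0,0,0,0,0],[0.4,0,0,0,0,0,0],[0.2,0,0,0,0,0,0],[0.2,0,0,0,0,0,0]]'; python3 -m crank '[[0.2,0,0,0,0,0,0],[0.2,0,0,0,0,0,0],[0.2,0,0,0,0,0,0],[0,0,0,0,0,0,0]]'
```

```text
time: 5.12
position: [0.4652, -0.291, 0.0743]
tool_rot: [0.632, 0.775, -0.0, -0.0]
ft_force: [-0.5, 0.1, 0.8]
grip_width: 0.0869
grip_force: 0.0
time: 5.75
position: [0.4613, -0.2715, 0.0743]
tool_rot: [0.632, 0.775, -0.0, 0.0]
ft_force: [-0.1, 0.5, -0.1]
grip_width: 0.0867
grip_force: 0.0
time: 6.25
position: [0.4606, -0.2664, 0.0744]
tool_rot: [0.632, 0.775, -0.0, 0.001]
ft_force: [0.2, -4.1, -1.8]
grip_width: 0.0871
grip_force: 2.1
```

Contact at about 4 N. Next I push along a gentle arc while turning clockwise.

```bash
for k in 1; do python3 -m crank '[[0.3,-0.1,0,0,0,0.01,0],[0.5,-0.15,0,0,0,0.015,0],[0.5,-0.15,0,0,0,0.015,0],[0.5,-0.15,0,0,0,0.015,0],[0.5,-0.15,0,0,0,0.015,0]]'; python3 -m crank '[[0.5,-0.15,0,0,0,0.016,0],[0.5,-0.15,0,0,0,0.016,0],[0.5,-0.15,0,0,0,0.016,0],[0.5,-0.15,0,0,0,0.016,0],[0.3,-0.1,0,0,0,0.01,0]]'; done
python3 - <<'E'
from h import *
import cv2
o=robot.get_obs();print(o['position'],o['tool_rot'],o['ft_force'])
a=cams.camera('scene')[:,:,::-1][140:260,120:280];cv2.imwrite('pics/c2.png',cv2.resize(a,None,fx=5,fy=5,interpolation=cv2.INTER_CUBIC))
E
```

```text
time: 6.88
position: [0.449, -0.2439, 0.0743]
tool_rot: [0.659, 0.752, -0.0, 0.0]
ft_force: [0.2, -4.3, -0.7]
grip_width: 0.0868
grip_force: 2.2
time: 7.5
position: [0.4397, -0.2218, 0.0743]
tool_rot: [0.687, 0.727, -0.0, 0.0]
ft_force: [-0.3, -4.4, -0.7]
grip_width: 0.0869
grip_force: 2.5
[ 0.43972281 -0.22181224  0.07431465] [ 6.86536029e-01  7.27095783e-01 -8.78908829e-07  5.77275720e-05] [-0.29917019 -4.3877276  -0.70392005]
```

View pics/c2.png

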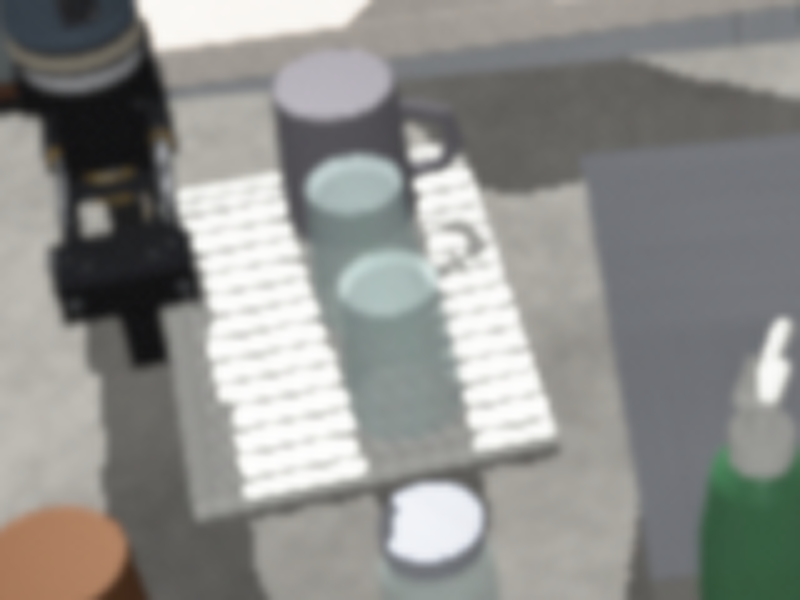

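The board is turning with the hand and everything still stands. The far front corner is at crop (557,440), the rear far corner at (197,515), and the jar is clear at (432,525). I'll compute where it is.

```bash
python3 - <<'E'
from h import *
f=lambda u,v:(120+(u-2)/5,140+(v-2)/5)
F=np.array([ray('scene',f(*p),.01) for p in[(463,150),(557,440),(195,513)]])
a=np.radians(-4.1);R=np.array([[np.cos(a),-np.sin(a)],[np.sin(a),np.cos(a)]]);O=np.array([.512,.045])
d=F[1]-F[0];e=F[1]-F[2];print(F,np.degrees(np.arctan2(d[1],d[0])),np.degrees(np.arctan2(-e[0],e[1])),(F-O)@R)
p=robot.get_obs()['position'][:2];print('tcp counter',(p-O)@R)
E
```

```text
[[ 0.33829254 -0.01694546]
 [ 0.61324822 -0.00180527]
 [ 0.62257285 -0.19968763]] 3.1517588627570574 2.6979028174283815 [[-0.16883397 -0.07420657]
 [ 0.10433556 -0.0394465 ]
 [ 0.12778441 -0.23615575]]
tcp counter [-0.05326138 -0.27092792]
```

```bash
python3 -m crank '[[0.4,-0.1,0,0,0,0.013,0],[0.5,-0.12,0,0,0,0.016,0],[0.5,-0.12,0,0,0,0.016,0],[0.5,-0.12,0,0,0,0.016,0],[0.5,-0.12,0,0,0,0.016,0]]'; python3 -m crank '[[0.5,-0.12,0,0,0,0.016,0],[0.5,-0.12,0,0,0,0.016,0],[0.5,-0.12,0,0,0,0.016,0],[0.5,0,0,0,0,0,0],[0.5,0,0,0,0,0,0]]';python3 -m crank '[[0.5,0,0,0,0,0,0],[0.5,0,0,0,0,0,0],[0.5,0,0,0,0,0,0],[0.3,0,0,0,0,0,0],[0,0,0,0,0,0,0]]'
python3 - <<'E'
from h import *
import cv2
o=robot.get_obs();print(o['position'],o['tool_rot'],o['ft_force'])
a=np.radians(-4.1);R=np.array([[np.cos(a),-np.sin(a)],[np.sin(a),np.cos(a)]]);O=np.array([.512,.045])
print((o['position'][:2]-O)@R,90-np.degrees(2*np.arctan2(o['tool_rot'][1],o['tool_rot'][0])))
a=cams.camera('scene')[:,:,::-1][140:260,130:290];cv2.imwrite('pics/c3.png',cv2.resize(a,None,fx=5,fy=5,interpolation=cv2.INTER_CUBIC))
E
```

```text
time: 8.18
position: [0.4332, -0.1982, 0.0743]
tool_rot: [0.714, 0.7, -0.0, -0.0]
ft_force: [-2.6, -5.6, 0.7]
grip_width: 0.0871
grip_force: 2.7
time: 8.8
position: [0.4308, -0.1731, 0.0743]
tool_rot: [0.731, 0.683, -0.0, -0.0]
ft_force: [-0.4, -5.5, 0.3]
grip_width: 0.0869
grip_force: 2.9
time: 9.43
position: [0.432, -0.1548, 0.0743]
tool_rot: [0.731, 0.683, 0.0, -0.0]
ft_force: [0.3, -3.5, 2.1]
grip_width: 0.0873
grip_force: 1.5
[ 0.43198463 -0.15483655  0.07428443] [ 7.30739139e-01  6.82656674e-01  8.63633468e-05 -4.11511054e-04] [ 0.25545301 -3.51124335  2.08515339]
[-0.06552279 -0.20504602] 3.8967998045007732
```

View pics/c3.png

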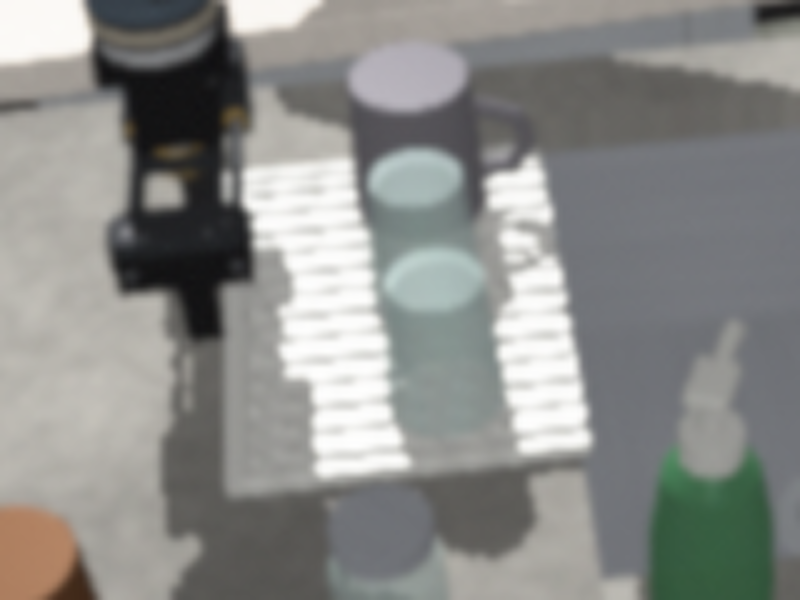

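```bash
python3 - <<'E'
from h import *
f=lambda u,v:(130+(u-2)/5,140+(v-2)/5)
F=np.array([ray('scene',f(*p),.01) for p in[(540,152),(590,452),(228,491)]])
a=np.radians(-4.1);R=np.array([[np.cos(a),-np.sin(a)],[np.sin(a),np.cos(a)]]);O=np.array([.512,.045])
d=F[1]-F[0];e=F[1]-F[2];print(F,np.degrees(np.arctan2(d[1],d[0])),np.degrees(np.arctan2(-e[0],e[1])),(F-O)@R)
S=np.array([ray('scene',f(*p),0) for p in[(591,475),(605,570)]]);print('sink edge pts counter y',(S-O)@R)
E
```

```text
[[ 0.35942286  0.06236778]
 [ 0.633163    0.04119972]
 [ 0.61653598 -0.15524083]] -4.421827667599773 -4.83806863709157 [[-0.15342841  0.00641445]
 [ 0.12112463  0.00487229]
 [ 0.11858516 -0.19225431]]
sink edge pts counter y [[0.12905033 0.00408637]
 [0.19943059 0.0028004 ]]
```

The board is square to the edge within about 0.5°, and its front corners are about 2–5 mm past the edge. I'll push straight on by about 3.6 cm.

```bash
python3 -m crank '[[0.3,0,0,0,0,0,0],[0.5,0,0,0,0,0,0],[0.5,0,0,0,0,0,0],[0.5,0,0,0,0,0,0],[0.5,0,0,0,0,0,0]]'; python3 -m crank '[[0.5,0,0,0,0,0,0],[0.5,0,0,0,0,0,0],[0.3,0,0,0,0,0,0],[0.0,0,0,0,0,0,0],[0,0,0,0,0,0,0]]'
python3 - <<'E'
from h import *
import cv2
o=robot.get_obs();print(o['position'],o['tool_rot'],o['ft_force'])
a=np.radians(-4.1);R=np.array([[np.cos(a),-np.sin(a)],[np.sin(a),np.cos(a)]]);O=np.array([.512,.045])
print((o['position'][:2]-O)@R,90-np.degrees(2*np.arctan2(o['tool_rot'][1],o['tool_rot'][0])))
a=cams.camera('scene')[:,:,::-1][140:260,140:300];cv2.imwrite('pics/c4.png',cv2.resize(a,None,fx=5,fy=5,interpolation=cv2.INTER_CUBIC))
E
```

```text
time: 10.1
position: [0.4337, -0.1324, 0.0743]
tool_rot: [0.731, 0.683, -0.0, 0.0]
ft_force: [-0.7, -6.1, 2.2]
grip_width: 0.0869
grip_force: 3.0
time: 10.72
position: [0.4344, -0.1191, 0.0743]
tool_rot: [0.73, 0.683, -0.0, -0.0]
ft_force: [0.8, -3.1, 1.7]
grip_width: 0.087
grip_force: 1.4
[ 0.43439275 -0.11911757  0.07425277] [ 7.30467701e-01  6.82947177e-01 -1.35398995e-05 -3.01821293e-04] [ 0.77790001 -3.06195954  1.74305307]
[-0.06567465 -0.16924628] 3.851240495411176
```

View pics/c4.png

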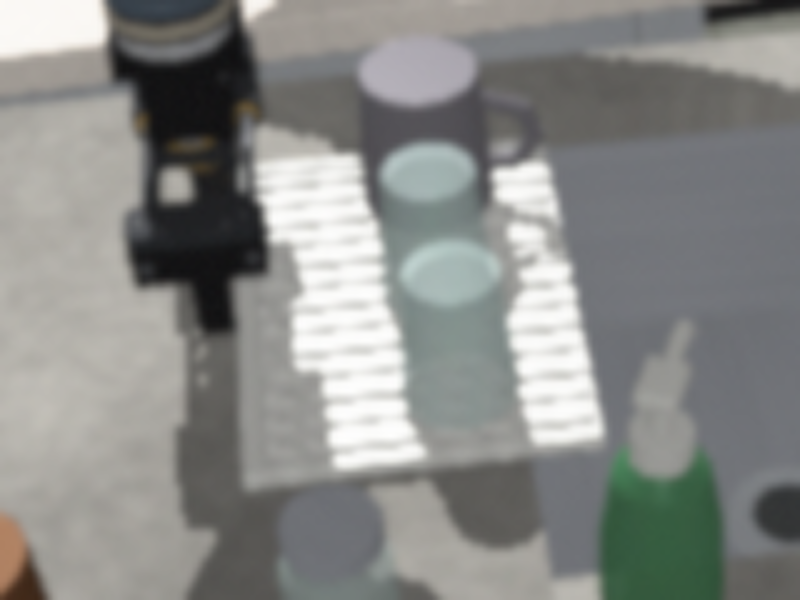

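The front edge now runs from crop (548,147) to (603,440), over the sink. The sink edge is visible from (537,465) to (553,572), and the glasses and mug are standing. I'll measure the overhang.

```bash
python3 - <<'E'
from h import *
f=lambda u,v:(140+(u-2)/5,140+(v-2)/5)
F=np.array([ray('scene',f(*p),.01) for p in[(548,147),(604,440),(245,485)]])
a=np.radians(-4.1);R=np.array([[np.cos(a),-np.sin(a)],[np.sin(a),np.cos(a)]]);O=np.array([.512,.045])
d=F[1]-F[0];e=F[1]-F[2];print(np.degrees(np.arctan2(d[1],d[0])),np.degrees(np.arctan2(-e[0],e[1])),(F-O)@R)
S=np.array([ray('scene',f(*p),0) for p in[(538,465),(553,570)]]);print('sink edge',(S-O)@R)
E
```

```text
-4.7111455372504984 -3.4227426017613305 [[-0.1526124   0.04397003]
 [ 0.11763695  0.0410873 ]
 [ 0.11997086 -0.15635144]]
sink edge [[0.12113395 0.00339264]
 [0.19925805 0.00175723]]
```

The overhang is about 40 mm and square within about 0.5°. I'll back off and lift away.

```bash
python3 -m crank '[[-0.5,0,0,0,0,0,0],[-1,0,0,0,0,0,0],[-2,0,0,0,0,0,0],[-1,0,-1,0,0,0,0],[0,0,-4,0,0,0,0]]'; python3 -m crank '[[0,0,-5,0,0,0,0],[0,0,-6,0,0,0,0],[0,0,-6,0,0,0,0],[0,0,-3,0,0,0,0],[0,0,0,0,0,0,0]]'; python3 -m crank '[[0,0,0,0,0,0,0],[0,0,0,0,0,0,0]]'
python3 - <<'E'
from h import *
import cv2,pickle
i=cams.camera_info('wrist');cv2.imwrite('pics/w5.png',cams.camera('wrist')[:,:,::-1]);pickle.dump(i,open('w5.pkl','wb'))
E
```

```text
time: 11.4
position: [0.4304, -0.1646, 0.1236]
tool_rot: [0.731, 0.682, -0.0, -0.002]
ft_force: [0.6, 0.1, 0.5]
grip_width: 0.0869
grip_force: 0.0
time: 12.02
position: [0.4319, -0.1645, 0.3271]
tool_rot: [0.73, 0.683, 0.001, 0.003]
ft_force: [0.6, -0.8, 0.4]
grip_width: 0.0872
grip_force: 0.0
time: 12.28
position: [0.4306, -0.1637, 0.3227]
tool_rot: [0.73, 0.683, -0.0, -0.002]
ft_force: [0.1, 0.0, -0.0]
grip_width: 0.0868
grip_force: 0.0
```

View pics/w5.png

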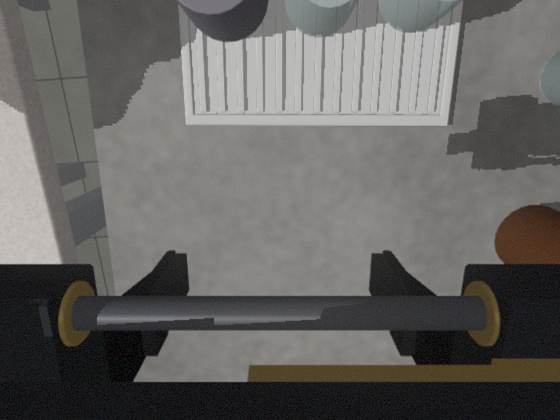

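The hand is clear of everything. The rear edge, from (187,124) to (447,124), is level with the hand, and the load is still standing. Handing in.

```bash
python3 -c "from rig import ticket;print(ticket.hand_in())"
```

```text
the job is handed in; nothing more can be done
None
```

I pushed the board flat until its front edge hung about 4 cm over the sink, square to within about 0.5° by my measurement. The mug and tumblers are still standing, the hand is clear, and the job is handed in at about 12 s; the hand-in gave no verdict.

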